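# Stack the microscope spacers and hold the plunger gauge on the mark

### The job

Thread the two aluminium spacer rings down the post of the black fixture, each fully home and let go: the wide ring first, then the narrow one on top of it with its dark dot facing up. Then take the plunger gauge out of its stand and gently hold it upright with the tip of its pin inside the dot on the narrow ring, pressed lightly so that the pin is about half-way in (5 mm of its 10 mm travel). Finish while still holding the gauge there, and leave the other things on the bench where they are.

Things in the scene. Friction and masses are not known exactly. Their poses are not given: they have to be found in the camera images.
- post_foot (a point): Foot of the fixture's post, on its axis, level with the top of the base plate; z up. The fixture is fixed: black base plate 90 x 90 mm, 12 mm thick, on the table, with a steel post at its centre, 20 mm in diameter for the lowest 19 mm, then 14 mm, ending 50 mm above the plate (top 4 mm tapered).
- wide_center (a point): Centre (half-way up, on the axis) of the wide aluminium spacer ring: outer diameter 64 mm, hole 24 mm, height 20 mm, 0.1 to 0.2 kg. Starts loose, flat on the table; z is its axis. It fits over the thick part of the post; fully home it lies on the base plate, centre 10 mm above post_foot.
- narrow_center (a point): Centre (half-way up, on the axis) of the narrow aluminium spacer ring: outer diameter 50 mm, hole 18 mm, height 20 mm, 0.06 to 0.13 kg. Starts loose, flat on the table, marked face up; z is its axis, x points to the mark. Fits only the thin part of the post; fully home it lies on the wide ring, centre 30 mm above post_foot.
- mark (a point): Centre of the mark, a dark dot 12 mm in diameter on the top face of the narrow ring, 17 mm from its axis. Moves with the ring.
- gauge_grip (a point): Middle of the gauge's grip, on its axis (z up). Grip: aluminium cylinder 26 mm in diameter, 64 mm long, 8 mm black cap on top. Below it a flange 42 mm wide, 6 mm thick, then a barrel 22 mm wide, 20 mm long, then a 6 mm pin 34 mm long on a spring. Pin out, its tip is 92 mm below this point. 0.17 kg. Starts upright in its stand, flange on the stand's top; lifts straight out.
- gauge_tip (a point): The rounded lower tip of the plunger pin of the gauge (contact point); moves with the pin.
- gauge_pin (a joint): How far the plunger pin is pushed into the gauge, m: 0 = fully out, 0.010 = fully in. Spring 400 N/m: 2 N half-way in, 4 N fully in.
- stand: Grey stand of the gauge, fixed: a block 70 x 70 mm, 60 mm tall, with an upright through hole 31 mm in diameter. Origin at the centre of its underside.
- objective: Bystander, leave in place: black microscope objective standing upright, 30 diameter, 46 tall; origin at the underside (mm).
- oil: Bystander, leave in place: small amber bottle, 32 diameter, 65 tall; origin at the underside (mm).
- dish: Bystander, leave in place: open glass dish, 90 diameter, 16 tall; origin at the underside (mm).
- slidebox: Bystander, leave in place: open white slide box with dividers, 50 x 85 x 30 tall; origin at the underside (mm).
- tweezers: Bystander, leave in place: steel tweezers lying flat, 120 long, 22 wide, 6 thick; origin at mid-length on the underside (mm).
- driver: Bystander, leave in place: screwdriver lying flat, 150 long along its own x; origin on the underside, near its middle (mm).
- cap: Bystander, leave in place: open black lens cap, 44 diameter, 12 tall; origin at the underside (mm).
There are look-alikes about, which are no part of the job. What is shaped like the part that bears narrow_center but blue is not meant.

How it is judged:
By the outcome, as a careful person would: the job done as asked, in the order asked, and still so for the second after the job is handed in, while the arm keeps its last pose, push and grip.
It also fails if it takes over 67 s, if anything falls off the work surface, if the arm or the gripper's body presses on something with over 40 N, if the wrist force passes 120 N, or if a joint passes its speed limit or range.

### The arm

A 6-joint arm with a two-finger parallel gripper is mounted at the origin on the work surface. World frame = base frame: x ahead of the robot, y to its left, z up, the work surface at z = 0. Lengths are in m, angles in rad, forces in N, time in s.
With the tool pointing down it reaches from about 0.35 to 0.775 m from the base axis. Payload 7.3 kg.
Tool frame: the origin (TCP) lies on the centre line of the jaws, within the pads' length; the fingertips stand 17 mm ahead of it and the grasp point (between the pads) lies 2 mm behind it (robot.tcp_to_tips is the distance from the TCP to the fingertips, in m); z points along the fingers, y is the line along which they close (so a half turn about z gives the same grasp; the last joint's range is limited). The gripper opens to 92 mm and grips with 3 to 60 N. Pads are 19 mm wide; open, the fingers measure 130 mm over their backs; the gripper's body (75 mm by 190 mm) begins 47 mm behind the grasp point.
Start: joints at [-1.442, 0.342, 1.524, -0, 1.275, -0.146], TCP at [0.142, -0.505, 0.244] pointing down, gripper open.
Joint ranges: [-2.53, 2.53], [-0.77, 2.02], [0.04, 2.7], [-1, 4.14], [0.28, 2.66], [-3.11, 3.11]. Speed limits (rad/s): [2.57, 2.57, 3.14, 3.14, 3.14, 3.14].

### API

Orientations are given as [roll, pitch, yaw] about the fixed x, y, z axes, in that order (R = Rz(yaw) Ry(pitch) Rx(roll)).
In Python, from cell import robot gives the robot as it stands. The module is installed in compiled form; this text tells all that it offers.
- The arm moves only by the tool carry_out, never from a script. Its argument "commands" is a list of rows, each a list of 3 entries, a list of its own where there are three numbers: the shift along the tool's x, y, z in m, then the turn about the tool's z in rad, then the opening, from 0 (shut) to 1 (fully open). In form: [[[dx, dy, dz], yaw, claw], ...]. A call has 1 to 20 rows; each row shifts and turns the commanded pose from where the row before left it, along the tool's axes as they then stand; what a row does not reach is not made up. A row lasts 1/8 s, in which the tool goes at most 62.5 mm and 10.7 degrees, less where a joint would pass 70% of its speed; a pose out of reach is approached as far as the arm can. A call is refused whole if a number of a shift passes 0.0625 or a number of a turn 0.188, either way. A call with a gripper value outside its range is refused whole. The fingers move at their own pace and stop on an object; "newtons" is the grip in N (left out, the last holds). Time passes only in rows, so rows that do not move let the fingers close. It gives the time, the measured TCP pose, the force, the opening and the grip force at its end, in the units of the state.
- robot.observe(): the state, without advancing time (a new reading comes with each control period).
- robot.read_camera(name): name is "scene" or "top" or "wrist"; returns a dict with "pixels" (400x640x3 uint8, red, green, blue), "fx", "fy", "cx", "cy" (pixels), "view" (4x4, takes a point from world to camera coordinates); the wrist camera has in their place "T_tool_cam" (4x4, takes a point from camera to tool coordinates, whose origin is the TCP and whose axes are the flange's). Camera axes: x right, y up, looking along -z (the intrinsics and any distortion apply to the point x, -y, -z); pixel columns grow to the right and rows downward; lengths in m; the calibration is good to about 2 mm. A picture is of the moment at which its call begins: read the wrist's pose just before it. There is no depth.
- robot.hand_in(): hands the job in; it is judged then, once.
Trained networks look in a picture, given as the dict that the camera call returned (one of the last four; its "shot" number tells which), for a name from the list of things; names that differ only in an ending like _2 or _b are one class to them, and where a whole thing is asked for, a point or a joint stands for the part that bears it (a point fixed in the world has none). Each returns a list of dicts, best first, with "p" (0 to 1); they miss things now and then, are a little off and sometimes report something else, mostly with a low value. They report only what shows in the picture. A call takes as long as a camera call. They do not tell look-alikes from the thing itself.
- robot.find_in(picture, name): "at" ([column, row] in pixels, amid what is visible of it).
- robot.tip_of(picture, name): "at" ([column, row] in pixels: a listed point, or the origin of a listed thing).
The state is a dict: "time": time; "qpos": joint angles; "qvel": joint speeds; "joint_efforts": joint torques, N m; "tool_pos": TCP position; "tool_rot": TCP orientation; "contact_force": force on the tool from outside, world axes, zero at the start; "torque": the same for the moment, N m; "opening": finger opening in m; "grip_force": force on a finger pad.
Only numpy, scipy, OpenCV 4.12 (cv2) and the standard library are available. Lean on these libraries where they do the work, as an engineer would, in place of code of your own. Each camera call takes 0.05 s, during which the arm holds its last target. There are 200 camera calls.

## Working session

There is one attempt and no reset: what is moved stays moved. The work goes in short steps, Python scripts to look and compute and a tool call to move; the robot and the scene stay as the last step left them, time stands still between calls to the robot, and variables do not carry over. Pictures are saved under pics/ and viewed, at most 10 in all, crops included, and the job is handed in when it is done.

Besides the shell and the picture viewer there is one more tool, called after "Request:" by a JSON object that holds its "fn" and its "kwargs". carry_out: Moves the arm, as the interface text tells. Its arguments: {"type":"object","properties":{"commands":{"type":"array"},"newtons":{"type":"number"}},"required":["commands"]}

```bash
mkdir -p pics; cat > h.py <<'E'
import numpy as np, cv2
from scipy.spatial.transform import Rotation as R
from cell import robot
def cam(name):
    s=robot.observe(); p=robot.read_camera(name)
    if 'view' in p: T=np.linalg.inv(np.array(p['view']))
    else:
        W=np.eye(4); W[:3,:3]=R.from_euler('xyz',s['tool_rot']).as_matrix(); W[:3,3]=s['tool_pos']
        T=W@np.array(p['T_tool_cam'])
    p['T']=T; return p
def ray(p,at):
    d=np.array([(at[0]-p['cx'])/p['fx'],-(at[1]-p['cy'])/p['fy'],-1.])
    return p['T'][:3,3],p['T'][:3,:3]@d
def onz(p,at,z):
    o,d=ray(p,at); return o+d*(z-o[2])/d[2]
def proj(p,X):
    c=np.linalg.inv(p['T'])@np.r_[X,1]; return np.array([p['cx']+p['fx']*c[0]/-c[2],p['cy']+p['fy']*c[1]/c[2]])
def save(p,f,crop=None,scale=1):
    im=p['pixels'][...,::-1]
    if crop: im=im[crop[1]:crop[3],crop[0]:crop[2]]
    cv2.imwrite('pics/'+f,cv2.resize(im,None,fx=scale,fy=scale))
E
python3 - <<'E'
from h import *
np.set_printoptions(precision=4,suppress=True)
s=robot.observe(); print({k:np.round(v,3) for k,v in s.items()}, robot.tcp_to_tips)
Z=dict(post_foot=.012,wide_center=.01,narrow_center=.01,mark=.02,gauge_grip=.098+.0,stand=0,objective=0,oil=0,dish=0,slidebox=0,tweezers=0,driver=0,cap=0)
for c in ('top','scene'):
    p=cam(c); save(p,c+'0.png'); print(c,[k for k in p],p['T'][:3,3], p.get('distortion'))
    for n,z in Z.items():
        for r in robot.tip_of(p,n)[:3]: print(n,round(r['p'],2),np.round(r['at'],1),onz(p,r['at'],z))
E
```

```text
{'time': np.float64(0.0), 'qpos': array([-1.442,  0.343,  1.525, -0.   ,  1.275, -0.146]), 'qvel': array([ 0.001,  0.001, -0.002, -0.   ,  0.001,  0.001]), 'joint_efforts': array([  0.002, -43.124, -24.422,   0.072,   0.056,  -0.   ]), 'tool_pos': array([ 0.142, -0.505,  0.243]), 'tool_rot': array([-3.14 , -0.   ,  0.275]), 'contact_force': array([-0.97 , -0.022, -0.927]), 'torque': array([-0.008,  0.022, -0.023]), 'grip_force': np.float64(0.0), 'opening': np.float64(0.092)} 0.017
top ['pixels', 'fx', 'fy', 'cx', 'cy', 'view', 'shot', 'T'] [ 0.3648 -0.0156  1.3097] None
post_foot 0.58 [283.7 185.3] [0.5689 0.0788 0.012 ]
post_foot 0.53 [202.2 187.2] [0.5568 0.305  0.012 ]
wide_center 0.68 [413.3 198.3] [ 0.5429 -0.2873  0.01  ]
narrow_center 0.72 [389.4 277.1] [ 0.3222 -0.2209  0.01  ]
narrow_center 0.63 [383.  243.7] [ 0.4132 -0.2025  0.01  ]
narrow_center 0.47 [343.3 239.7] [ 0.4214 -0.0918  0.01  ]
mark 0.75 [389.6 272.6] [ 0.3346 -0.2198  0.02  ]
mark 0.65 [381.3 249. ] [ 0.3982 -0.1965  0.02  ]
mark 0.49 [345.9 242.4] [ 0.4137 -0.0985  0.02  ]
gauge_grip 0.52 [204.1 185.6] [0.54
[... 1055 characters left out ...]
0.79 [445.7 181.1] [0.5434 0.2866 0.098 ]
gauge_grip 0.75 [366.3 226.7] [0.6251 0.066  0.098 ]
gauge_grip 0.52 [204.7 246.6] [ 0.5984 -0.2791  0.098 ]
stand 0.81 [438.2 209. ] [0.5547 0.2886 0.    ]
objective 0.5 [271.3 219.5] [ 0.4937 -0.1284  0.    ]
oil 0.57 [376.7 160. ] [0.361  0.1887 0.    ]
dish 0.56 [282.2 304.9] [ 0.7189 -0.1417  0.    ]
slidebox 0.71 [413.2 296.2] [0.7624 0.1415 0.    ]
tweezers 0.75 [459.9 250.9] [0.6795 0.2901 0.    ]
tweezers 0.72 [234.5 195.9] [ 0.4    -0.2091  0.    ]
driver 0.54 [325.7 173.4] [0.3774 0.0392 0.    ]
driver 0.22 [368.  226.6] [0.5665 0.0993 0.    ]
cap 0.76 [158.2 236.7] [ 0.4834 -0.4017 -0.    ]
cap 0.72 [233.3 193.7] [ 0.3921 -0.2114  0.    ]
```

View pics/top0.png

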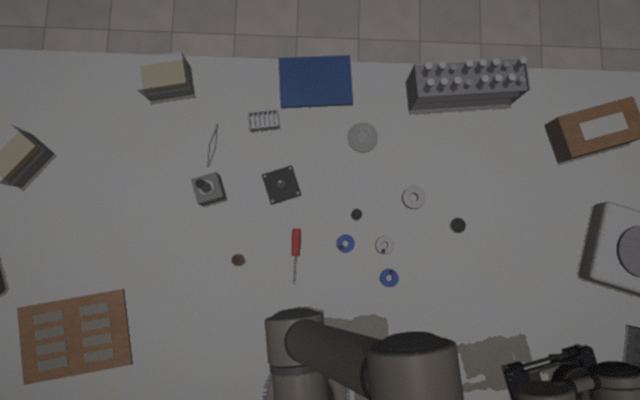

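View pics/scene0.png

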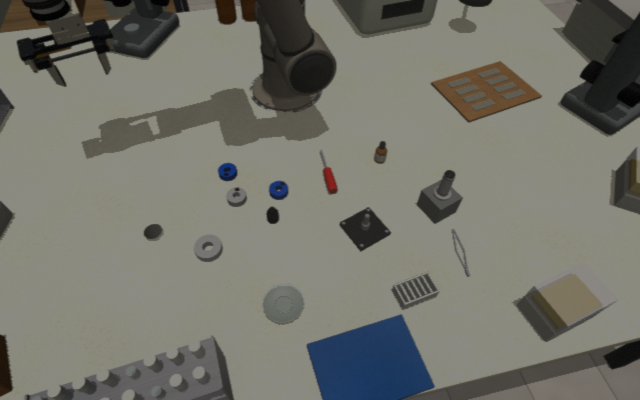

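The top view shows the wide ring at (413,197), the aluminium narrow ring at (384,245) with its dot below it, blue look-alikes at (345,243) and (389,277), the post at (281,184) and the gauge in its stand at (207,186). The scene view agrees with this. I'll turn the tool to yaw 0 and go above the wide ring.

Request:
{"fn": "carry_out", "kwargs": {"commands": [[[0, 0, 0], 0.1375, 1], [[0, 0, 0], 0.1375, 1], [[0.04, -0.0216, 0.003], 0, 1], [[0.04, -0.0216, 0.003], 0, 1], [[0.04, -0.0216, 0.003], 0, 1], [[0.04, -0.0216, 0.003], 0, 1], [[0.04, -0.0216, 0.003], 0, 1], [[0.04, -0.0216, 0.003], 0, 1], [[0.04, -0.0216, 0.003], 0, 1], [[0.04, -0.0216, 0.003], 0, 1], [[0.04, -0.0216, 0.003], 0, 1], [[0.04, -0.0216, 0.003], 0, 1], [[0, 0, 0], 0, 1], [[0, 0, 0], 0, 1]]}}

```text
time: 3.15
tool_pos: [0.5421, -0.2895, 0.2135]
tool_rot: [3.142, 0.001, 0.0]
contact_force: [-0.9, -0.1, 0.9]
opening: 0.0915
grip_force: 0.0
```

```bash
python3 - <<'E'
from h import *
np.set_printoptions(precision=4,suppress=True)
s=robot.observe(); print(s['time'],s['tool_pos'],s['tool_rot'],s['contact_force'])
p=cam('wrist'); save(p,'w1.png'); print(p['T'],p['fx'],p['T_tool_cam'])
for n,z in dict(wide_center=.01,narrow_center=.01,mark=.02).items():
    for r in robot.tip_of(p,n)[:3]: print(n,round(r['p'],2),np.round(r['at'],1),onz(p,r['at'],z))
E
```

```text
3.15 [ 0.5421 -0.2895  0.2135] [3.1415 0.0008 0.0002] [-0.9061 -0.1087  0.8817]
[[ 0.0003  0.9609  0.2768  0.6159]
 [-1.      0.      0.001  -0.2896]
 [ 0.001  -0.2768  0.9609  0.3541]
 [ 0.      0.      0.      1.    ]] 309.92449159984227 [[ 0.0001  0.9612  0.276   0.0737]
 [ 1.      0.0002 -0.0008  0.0001]
 [-0.0009  0.276  -0.9612 -0.1407]
 [ 0.      0.      0.      1.    ]]
wide_center 0.59 [313.6 178.2] [ 0.546  -0.2841  0.01  ]
narrow_center 0.79 [266.4 344.4] [ 0.3212 -0.2204  0.01  ]
narrow_center 0.69 [250.7 284.6] [ 0.4107 -0.2049  0.01  ]
mark 0.9 [266.5 339.7] [ 0.337  -0.2229  0.02  ]
mark 0.67 [243.1 300.6] [ 0.3945 -0.1967  0.02  ]
```

View pics/w1.png

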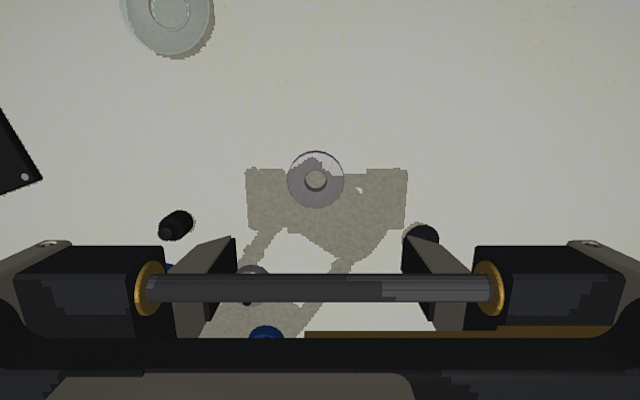

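The wrist view shows the wide ring at (316,180) almost under the TCP. The aluminium narrow ring is hidden behind the rod at (250,285). I'll descend and grip the wide ring.

Request:
{"fn": "carry_out", "kwargs": {"commands": [[[0.003, -0.004, 0.04], 0, 1], [[0, 0, 0.05], 0, 1], [[0, 0, 0.05], 0, 1], [[0, 0, 0.034], 0, 1], [[0, 0, 0.02], 0, 1], [[0, 0, 0], 0, 0], [[0, 0, 0], 0, 0], [[0, 0, 0], 0, 0], [[0, 0, 0], 0, 0], [[0, 0, 0], 0, 0]], "newtons": 25}}

```text
time: 4.6
tool_pos: [0.5456, -0.2857, 0.0202]
tool_rot: [3.141, -0.0, -0.0]
contact_force: [-1.9, -1.0, 3.4]
opening: 0.0641
grip_force: 25.0
```

Request:
{"fn": "carry_out", "kwargs": {"commands": [[[0, 0, -0.05], 0, 0], [[0, 0, -0.05], 0, 0], [[0, 0, -0.05], 0, 0], [[-0.003, -0.041, 0], 0, 0], [[-0.003, -0.041, 0], 0, 0], [[-0.003, -0.041, 0], 0, 0], [[-0.003, -0.041, 0], 0, 0], [[-0.003, -0.041, 0], 0, 0], [[-0.003, -0.041, 0], 0, 0], [[-0.003, -0.041, 0], 0, 0], [[-0.003, -0.041, 0], 0, 0], [[-0.003, -0.041, 0], 0, 0], [[0, 0, 0], 0, 0], [[0, 0, 0], 0, 0]]}}

```text
time: 6.35
tool_pos: [0.5185, 0.0834, 0.1695]
tool_rot: [3.141, 0.0, 0.0]
contact_force: [0.3, -0.4, -2.0]
opening: 0.0645
grip_force: 25.0
```

```bash
python3 - <<'E'
from h import *
np.set_printoptions(precision=4,suppress=True)
s=robot.observe(); print(s['time'],s['tool_pos'],s['tool_rot'],s['contact_force'])
p=cam('wrist'); save(p,'w2.png')
for n,z in dict(wide_center=s['tool_pos'][2]-.01,post_foot=.012).items():
    for r in robot.tip_of(p,n)[:3]: print(n,round(r['p'],2),np.round(r['at'],1),onz(p,r['at'],z))
for q in ('top','scene'):
  p=cam(q)
  for r in robot.tip_of(p,'gauge_grip')[:2]: print(q,round(r['p'],2),np.round(r['at'],1),onz(p,r['at'],.098))
  for r in robot.tip_of(p,'post_foot')[:2]: print(q,round(r['p'],2),np.round(r['at'],1),onz(p,r['at'],.012))
E
```

```text
6.35 [0.5185 0.0834 0.1695] [3.1412 0.0004 0.0004] [ 0.3048 -0.4283 -1.9567]
wide_center 0.67 [319.  259.3] [0.5176 0.083  0.1595]
post_foot 0.95 [314.1 132.2] [0.5757 0.0873 0.012 ]
top 0.74 [201.9 185.9] [0.5475 0.2848 0.098 ]
top 0.36 [351.5 211.9] [ 0.4993 -0.113   0.012 ]
scene 0.59 [443.5 181.8] [0.5443 0.2807 0.098 ]
scene 0.82 [365.4 226.1] [0.571 0.09  0.012]
```

View pics/w2.png

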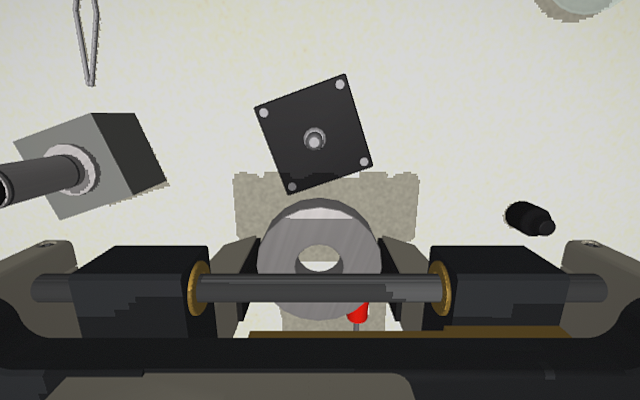

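The wide ring is held at (320,258). The fixture plate has its screws at (340,84), (262,113), (364,161) and (292,186), with the post top near (314,141).

```bash
python3 - <<'E'
from h import *
np.set_printoptions(precision=4,suppress=True)
p=cam('wrist'); s=robot.observe()
P=[onz(p,a,.012) for a in ((340,84),(262.5,113),(364.5,161),(292,186.5))]; print(np.mean(P,0))
P=[onz(p,a,.012) for a in ((255,107),(346,73.5),(373,165.5),(289,194))]; print(np.mean(P,0)); print(np.array(P))
print('top',onz(p,(314,142),.062))
im=p['pixels'].copy(); t=np.linspace(0,2*np.pi,80)
for r,z,c in ((.032,-.0002,(255,0,0)),(.012,-.0002,(255,0,0)),(.032,-.0202,(0,255,0))):
    q=np.array([proj(p,s['tool_pos']+np.array([r*np.cos(a),r*np.sin(a),z])) for a in t]).astype(int)
    cv2.polylines(im,[q.reshape(-1,1,2)],True,c,1)
X=np.array([.5745,.0865,0])
for r,z,c in ((.007,.058,(255,0,0)),(.01,.031,(0,255,0)),(.005,.062,(255,255,0))):
    q=np.array([proj(p,X+np.array([r*np.cos(a),r*np.sin(a),z])) for a in t])
    cv2.polylines(im,[(q*8).astype(int).reshape(-1,1,2)],True,c,1,cv2.LINE_AA,3)
p['pixels']=im; save(p,'ov.png',(230,100,400,300),3)
E
```

```text
[0.5711 0.0866 0.012 ]
[0.5716 0.0856 0.012 ]
[[0.5987 0.1414 0.012 ]
 [0.6272 0.0584 0.012 ]
 [0.5445 0.0303 0.012 ]
 [0.5161 0.1124 0.012 ]]
top [0.5712 0.0866 0.062 ]
```

View pics/ov.png

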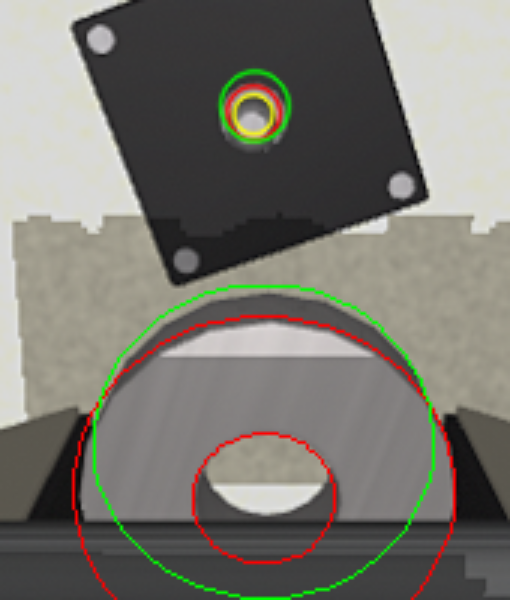

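The overlay shows the held ring sitting about 1.3 mm behind the TCP in x. The post is at about (0.571, 0.0865). I'll move over the post and lower the ring just past its top.

Request:
{"fn": "carry_out", "kwargs": {"commands": [[[0.0267, -0.0016, 0], 0, 0], [[0.0268, -0.0016, 0], 0, 0], [[0, 0, 0.03], 0, 0], [[0, 0, 0.03], 0, 0], [[0, 0, 0.018], 0, 0], [[0, 0, 0.008], 0, 0], [[0, 0, 0.008], 0, 0], [[0, 0, 0], 0, 0]]}}

```text
time: 7.85
tool_pos: [0.5721, 0.0868, 0.0757]
tool_rot: [3.141, 0.0, -0.0]
contact_force: [0.5, -0.4, -1.5]
opening: 0.064
grip_force: 25.0
```

```bash
python3 - <<'E'
from h import *
np.set_printoptions(precision=4,suppress=True)
s=robot.observe(); print(s['time'],s['tool_pos'],s['contact_force'],s['torque'])
p=cam('wrist'); save(p,'w3.png',(220,180,420,330),4)
E
```

```text
7.85 [0.5721 0.0868 0.0757] [ 0.5024 -0.3673 -1.4674] [0.0081 0.0645 0.0142]
```

View pics/w3.png

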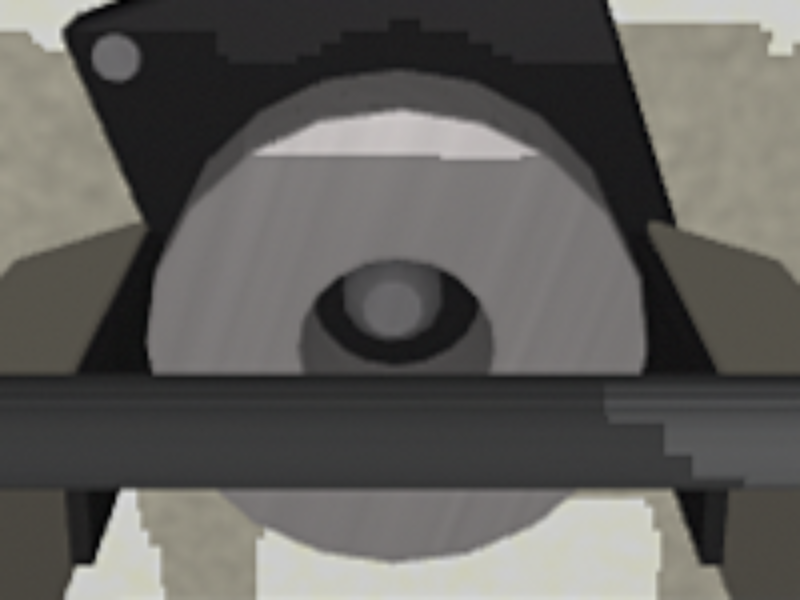

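The ring hole spans columns 300-493 of the crop, with its upper edge at row 258. The post's tip disc is at about (392,310), just inside the hole. I'll compute the x offset from that.

```bash
python3 - <<'E'
from h import *
from scipy.optimize import least_squares
np.set_printoptions(precision=4,suppress=True)
s=robot.observe(); p=cam('wrist')
f=lambda c,r:np.array([c/4+220,r/4+180])
def res(v):
    x,y,z=v
    t=np.linspace(0,2*np.pi,181); e=lambda r:np.array([proj(p,[x+r*np.cos(a),y+r*np.sin(a),z]) for a in t])
    o,h=e(.032),e(.012)
    return [o[:,1].min()-f(0,108)[1],o[:,1].max()-f(0,562)[1],h[:,1].min()-f(0,258)[1],h[:,0].min()-f(300,0)[0],h[:,0].max()-f(493,0)[0],o[:,0].min()-f(147,0)[0],o[:,0].max()-f(647,0)[0]]
q=least_squares(res,[*s['tool_pos'][:2],.0755]); print('ring top',q.x,q.fun)
for dz in (0,q.x[2]-.0755): print('post',onz(p,f(392,310),.062+dz))
E
```

```text
ring top [0.5711 0.0863 0.0736] [-0.3281 -0.1445  0.4741  0.7052 -0.5715 -0.2812  0.1479]
post [0.5706 0.0869 0.062 ]
post [0.5697 0.0869 0.0601]
```

Request:
{"fn": "carry_out", "kwargs": {"commands": [[[-0.001, -0.0006, 0], 0, 0], [[0, 0, 0.011], 0, 0], [[0, 0, 0.011], 0, 0], [[0, 0, 0.005], 0, 0], [[0, 0, 0.005], 0, 0], [[0, 0, 0], 0, 0]]}}

```text
time: 8.7
tool_pos: [0.5709, 0.0874, 0.0432]
tool_rot: [3.142, 0.001, -0.0]
contact_force: [0.7, -0.3, -1.4]
opening: 0.0643
grip_force: 25.0
```

Already 8 mm past the step with no contact force. Continue down and release.

Request:
{"fn": "carry_out", "kwargs": {"commands": [[[0, 0, 0.005], 0, 0], [[0, 0, 0.0035], 0, 0], [[0, 0, 0.002], 0, 0], [[0, 0, 0.0006], 0, 0], [[0, 0, 0], 0, 0]]}}

```text
time: 9.32
tool_pos: [0.5712, 0.0874, 0.0326]
tool_rot: [3.142, -0.0, -0.0]
contact_force: [-0.4, 0.7, -1.5]
opening: 0.0636
grip_force: 25.0
```

Request:
{"fn": "carry_out", "kwargs": {"commands": [[[0, 0, 0], 0, 1], [[0, 0, 0], 0, 1], [[0, 0, 0], 0, 1], [[0, 0, -0.03], 0, 1], [[0, 0, -0.05], 0, 1], [[0, 0, -0.05], 0, 1], [[-0.0208, 0.0364, -0.005], 0, 1], [[-0.0208, 0.0364, -0.005], 0, 1], [[-0.0208, 0.0364, -0.005], 0, 1], [[-0.0208, 0.0364, -0.005], 0, 1], [[-0.0208, 0.0364, -0.005], 0, 1], [[-0.0208, 0.0364, -0.005], 0, 1], [[-0.0208, 0.0364, -0.005], 0, 1], [[-0.0208, 0.0364, -0.005], 0, 1], [[0, 0, 0], 0, 1], [[0, 0, 0], 0, 1]]}}

```text
time: 11.32
tool_pos: [0.4047, -0.2034, 0.2026]
tool_rot: [-3.141, -0.0, -0.001]
contact_force: [0.4, 0.1, -0.8]
opening: 0.0921
grip_force: 0.0
```

```bash
python3 - <<'E'
from h import *
np.set_printoptions(precision=4,suppress=True)
s=robot.observe(); print(s['time'],s['tool_pos'],s['tool_rot'],s['contact_force'])
p=cam('wrist'); save(p,'w4.png')
for n,z in dict(narrow_center=.01,mark=.02).items():
    for r in robot.tip_of(p,n)[:3]: print(n,round(r['p'],2),np.round(r['at'],1),onz(p,r['at'],z))
p=cam('top')
for r in robot.tip_of(p,'wide_center')[:2]: print('wide',round(r['p'],2),np.round(r['at'],1),onz(p,r['at'],.022))
for r in robot.tip_of(p,'post_foot')[:2]: print('post',round(r['p'],2),np.round(r['at'],1),onz(p,r['at'],.012))
E
```

```text
11.325 [ 0.4047 -0.2034  0.2026] [-3.1414 -0.0002 -0.0008] [ 0.414   0.0678 -0.7555]
narrow_center 0.91 [319.2 177.6] [ 0.4117 -0.2043  0.01  ]
narrow_center 0.8 [333. 255.] [ 0.3193 -0.2205  0.01  ]
narrow_center 0.63 [221.3 174.9] [ 0.4148 -0.0975  0.01  ]
mark 0.71 [334.1 244.2] [ 0.3373 -0.2211  0.02  ]
mark 0.61 [207.3 191.7] [ 0.3985 -0.0841  0.02  ]
mark 0.57 [314.3 193. ] [ 0.3969 -0.199   0.02  ]
wide 0.62 [280.4 183.8] [0.5713 0.0874 0.022 ]
post 0.77 [282.  185.5] [0.5682 0.0836 0.012 ]
post 0.53 [239.6 262.1] [0.353  0.1907 0.012 ]
```

View pics/w4.png

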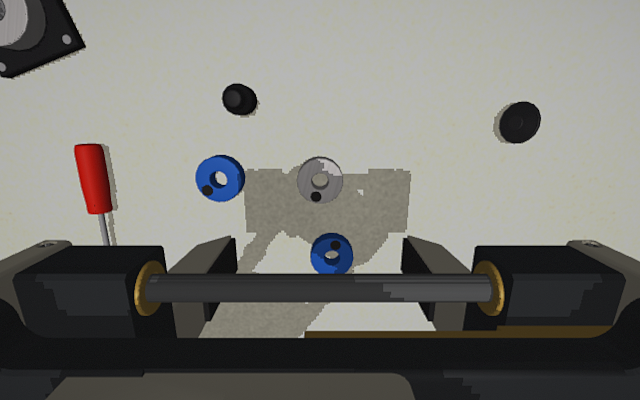

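The aluminium ring is at (320,179) with its dot at (316,197). The blue rings at (220,178) and (332,254) leave room for the fingers.

Request:
{"fn": "carry_out", "kwargs": {"commands": [[[0.005, 0.0015, 0.04], 0, 0.8], [[0, 0, 0.05], 0, 0.8], [[0, 0, 0.05], 0, 0.8], [[0, 0, 0.027], 0, 0.8], [[0, 0, 0.0155], 0, 0.8], [[0, 0, 0], 0, 0], [[0, 0, 0], 0, 0], [[0, 0, 0], 0, 0], [[0, 0, 0], 0, 0], [[0, 0, 0], 0, 0]]}}

```text
time: 12.88
tool_pos: [0.41, -0.2054, 0.0208]
tool_rot: [3.141, -0.001, -0.0]
contact_force: [-0.6, 0.9, 6.2]
opening: 0.0483
grip_force: 25.0
```

Request:
{"fn": "carry_out", "kwargs": {"commands": [[[0, 0, -0.03], 0, 0], [[0, 0, -0.04], 0, 0], [[0, 0, -0.04], 0, 0], [[0.0201, -0.0366, 0], 0, 0], [[0.0201, -0.0366, 0], 0, 0], [[0.0201, -0.0366, 0], 0, 0], [[0.0201, -0.0366, 0], 0, 0], [[0.0201, -0.0366, 0], 0, 0], [[0.0201, -0.0366, 0], 0, 0], [[0.0201, -0.0366, 0], 0, 0], [[0.0201, -0.0366, 0], 0, 0], [[0, 0, 0.02], 0, 0], [[0, 0, 0.02], 0, 0], [[0, 0, 0], 0, 0], [[0, 0, 0], 0, 0]]}}

```text
time: 14.75
tool_pos: [0.5708, 0.0873, 0.0907]
tool_rot: [3.141, -0.001, -0.0]
contact_force: [-0.9, -1.2, -0.3]
opening: 0.0487
grip_force: 25.0
```

```bash
python3 - <<'E'
from h import *
np.set_printoptions(precision=4,suppress=True)
s=robot.observe(); print(s['time'],s['tool_pos'],s['tool_rot'],s['contact_force'],s['opening'])
p=cam('wrist'); save(p,'w5.png',(220,180,420,330),4)
E
```

```text
14.75 [0.5708 0.0873 0.0907] [ 3.1415 -0.0008 -0.0004] [-0.9359 -1.1553 -0.344 ] 0.04871716822066756
```

View pics/w5.png

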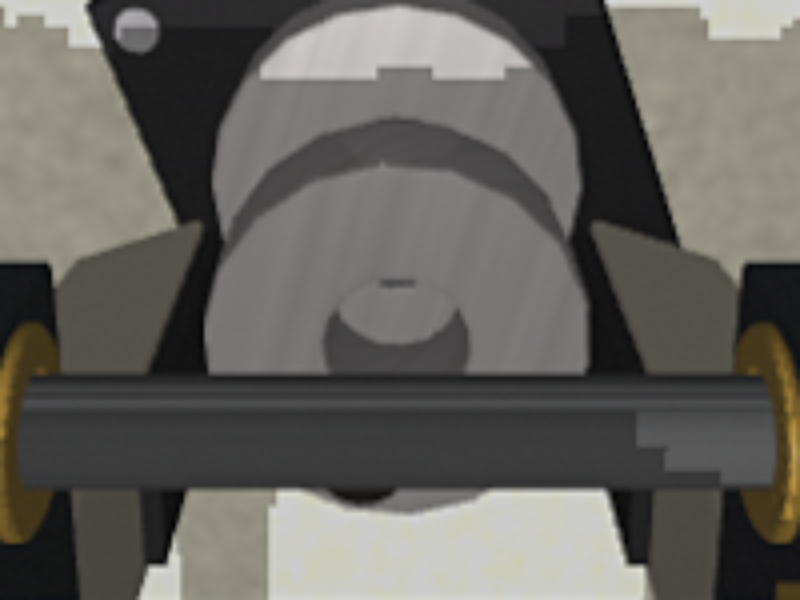

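The held narrow ring has its hole at columns 324-468 with the upper edge at row 278. Its outline runs from row 163 to 513 and column 205 to 590. The dot is visible at about (362,492). I'll fit its centre.

```bash
python3 - <<'E'
from h import *
from scipy.optimize import least_squares
np.set_printoptions(precision=4,suppress=True)
s=robot.observe(); p=cam('wrist')
f=lambda c,r:np.array([c/4+220,r/4+180])
def res(v):
    x,y,z=v
    t=np.linspace(0,2*np.pi,181); e=lambda r:np.array([proj(p,[x+r*np.cos(a),y+r*np.sin(a),z]) for a in t])
    o,h=e(.025),e(.009)
    return [o[:,1].min()-f(0,163)[1],o[:,1].max()-f(0,513)[1],h[:,1].min()-f(0,278)[1],h[:,0].min()-f(324,0)[0],h[:,0].max()-f(468,0)[0],o[:,0].min()-f(205,0)[0],o[:,0].max()-f(590,0)[0]]
q=least_squares(res,[*s['tool_pos'][:2],.0905]); print('ring top',q.x,q.fun, s['tool_pos'])
print('mark',onz(p,f(362,487),q.x[2]))
E
```

```text
ring top [0.5691 0.0869 0.0866] [-0.3749 -0.2119  0.5857  0.8011 -0.4207 -0.4107  0.0309] [0.571  0.0873 0.091 ]
mark [0.548  0.0915 0.0866]
```

Request:
{"fn": "carry_out", "kwargs": {"commands": [[[0.001, 0, 0.004], 0, 0], [[0, 0, 0.004], 0, 0], [[0, 0, 0.003], 0, 0], [[0, 0, 0.003], 0, 0], [[0, 0, 0.003], 0, 0], [[0, 0, 0], 0, 0]]}}

```text
time: 15.6
tool_pos: [0.5713, 0.0875, 0.0728]
tool_rot: [3.141, 0.001, -0.0]
contact_force: [0.2, -0.3, 0.3]
opening: 0.0486
grip_force: 25.0
```

Request:
{"fn": "carry_out", "kwargs": {"commands": [[[0, 0, 0.006], 0, 0], [[0, 0, 0.006], 0, 0], [[0, 0, 0.004], 0, 0], [[0, 0, 0.003], 0, 0], [[0, 0, 0.001], 0, 0], [[0, 0, 0], 0, 0]]}}

```text
time: 16.35
tool_pos: [0.5716, 0.0875, 0.0532]
tool_rot: [3.142, -0.0, -0.0]
contact_force: [-1.1, -0.3, -1.1]
opening: 0.0486
grip_force: 25.0
```

Request:
{"fn": "carry_out", "kwargs": {"commands": [[[0, 0, 0.0005], 0, 0], [[0, 0, 0], 0, 1], [[0, 0, 0], 0, 1], [[0, 0, 0], 0, 1], [[0, 0, -0.03], 0, 1], [[0, 0, -0.05], 0, 1], [[0, 0, -0.05], 0, 1], [[0, 0, 0], 0, 1], [[0, 0, 0], 0, 1]]}}

```text
time: 17.48
tool_pos: [0.5711, 0.0875, 0.1821]
tool_rot: [3.141, 0.001, -0.0]
contact_force: [-0.9, 0.4, -0.2]
opening: 0.0916
grip_force: 0.0
```

```bash
python3 - <<'E'
from h import *
np.set_printoptions(precision=4,suppress=True)
s=robot.observe(); print(s['time'],s['tool_pos'],s['tool_rot'],s['contact_force'],s['opening'])
p=cam('wrist'); save(p,'w6.png',(220,60,420,210),4)
for n,z in dict(narrow_center=.042,mark=.052,wide_center=.022,post_foot=.012,gauge_grip=.098).items():
    for r in robot.tip_of(p,n)[:2]: print(n,round(r['p'],2),np.round(r['at'],1),onz(p,r['at'],z))
E
```

```text
17.475 [0.5711 0.0875 0.1821] [ 3.1415  0.0007 -0.0002] [-0.9216  0.3518 -0.2005] 0.09159387593791758
narrow_center 0.91 [314.6 196.6] [0.5703 0.091  0.042 ]
mark 0.9 [310.7 214.9] [0.5556 0.0945 0.052 ]
wide_center 0.44 [321.4 187.5] [0.5744 0.0844 0.022 ]
post_foot 0.66 [320.  187.2] [0.5724 0.0858 0.012 ]
gauge_grip 0.86 [ 70.2 239.1] [0.551  0.2811 0.098 ]
```

View pics/w6.png

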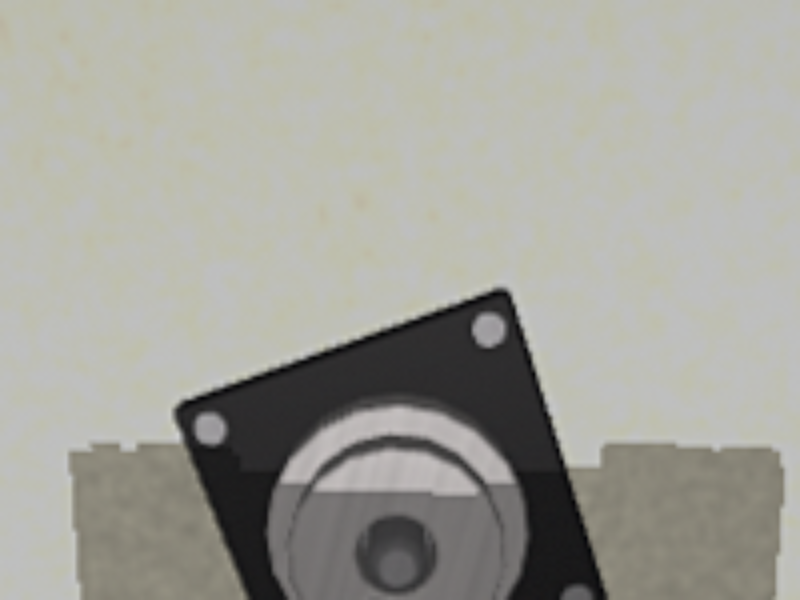

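Both rings are stacked and flush, the narrow one on the wide one with the post tip at (397,560) of the crop. The dot falls below the crop, and the network puts it at full-image (310.7,214.9). I'll measure the dot by thresholding, then go to the gauge.

```bash
cat >> h.py <<'E'
def dot(p,at,z,r=9):
    g=cv2.cvtColor(p['pixels'],cv2.COLOR_RGB2GRAY); c,w=int(round(at[0])),int(round(at[1]))
    b=g[w-r:w+r+1,c-r:c+r+1]; th,m=cv2.threshold(b,0,255,cv2.THRESH_BINARY_INV+cv2.THRESH_OTSU)
    n,l,st,ce=cv2.connectedComponentsWithStats(m); i=l[r,r]
    q=ce[i]+[c-r,w-r]; return th,st[i],q,onz(p,q,z)
E
python3 - <<'E'
from h import *
np.set_printoptions(precision=4,suppress=True)
p=cam('wrist'); r=robot.tip_of(p,'mark')[0]; print(r,dot(p,r['at'],.052))
g=cv2.cvtColor(p['pixels'],cv2.COLOR_RGB2GRAY); print(g[200:230:2,296:328:2])
E
```

```text
{'at': [310.0, 215.4], 'p': 0.65} (66.0, array([  7,   4,  12,  12, 116], dtype=int32), array([313.6638, 215.819 ]), array([0.5548, 0.0918, 0.052 ]))
[[113 115 115 109 113 115 105  59  62  73  97 100  97 100  68  55]
 [113 117 114 110 114 112 115  65  59  79  98 100  97  98  72  53]
 [114 116 113 111 115 111 116  90  53  62 100  99  98  97  61  62]
 [114 115 110 111 115 112 114 113  91  58  66  87  85  57  70 109]
 [114 114 108 113 112 113 113 113 120 121  96  81  87 104 119 116]
 [108 113 108 114 110 114 113 108  70  53 101 123 116 116 117 114]
 [104 110 110 113 111 114 108  19  21  22  19  25 115 116 115 113]
 [ 97 110 110 112 111 114  58  22  24  23  25  22  94 117 114 113]
 [ 19  94 110 111 111 115  35  25  27  24  25  22  58 118 112 113]
 [ 26  18  94 101 112 112  53  23  25  25  25  20  95 116 111 111]
 [ 27  26  21  28  91 108 109  33  23  23  20  34 116 112 110 110]
 [ 25  25  27  24  23  28  94 114  86  79  88 118 116 114 113 113]
 [ 28  26  26  26  26  24  20  15  14  31  69  91  80  49  37  14]
 [ 23  23  23  25  24  25  24  24  24  22  22  24  23  27  23  23]
 [ 63  68  39  24  25  25  24  26  23  25  25  26  23  22  13  41]]
```

Request:
{"fn": "carry_out", "kwargs": {"commands": [[[-0.0082, -0.0391, -0.0076], 0, 1], [[-0.0082, -0.0391, -0.0076], 0, 1], [[-0.0082, -0.0391, -0.0076], 0, 1], [[-0.0082, -0.0391, -0.0076], 0, 1], [[-0.0082, -0.0391, -0.0076], 0, 1], [[0, 0, 0], 0, 1], [[0, 0, 0], 0, 1]]}}

```text
time: 18.75
tool_pos: [0.5305, 0.2826, 0.2201]
tool_rot: [3.141, 0.001, 0.0]
contact_force: [0.0, -0.1, 1.0]
opening: 0.0921
grip_force: 0.0
```

```bash
python3 - <<'E'
from h import *
np.set_printoptions(precision=4,suppress=True)
s=robot.observe(); print(s['time'],s['tool_pos'],s['tool_rot'])
p=cam('wrist'); save(p,'w7.png')
for n,z in dict(gauge_grip=.098,stand=0,mark=.052,gauge_tip=.006).items():
    for r in robot.tip_of(p,n)[:2]: print(n,round(r['p'],2),np.round(r['at'],1),onz(p,r['at'],z))
E
```

```text
18.75 [0.5305 0.2826 0.2201] [3.1408 0.0006 0.0002]
gauge_grip 0.98 [320.6 177.8] [0.5513 0.2806 0.098 ]
stand 0.66 [315.5 163.8] [0.5482 0.2858 0.    ]
mark 0.97 [507.6 164.2] [0.5559 0.0929 0.052 ]
```

View pics/w7.png

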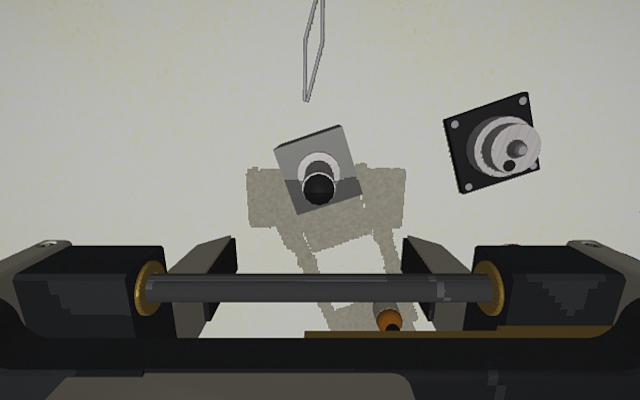

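The view shows the gauge cap at (319,189), the stand below it, and the stacked rings with the dot at (508,165). By thresholding, the dot is at about (0.555, 0.092). I'll grip the gauge.

Request:
{"fn": "carry_out", "kwargs": {"commands": [[[0.017, -0.0005, 0], 0, 1], [[0, 0, 0.04], 0, 1], [[0, 0, 0.045], 0, 1], [[0, 0, 0.025], 0, 1], [[0, 0, 0.0135], 0, 1], [[0, 0, 0], 0, 0], [[0, 0, 0], 0, 0], [[0, 0, 0], 0, 0], [[0, 0, 0], 0, 0], [[0, 0, 0], 0, 0], [[0, 0, 0], 0, 0], [[0, 0, 0], 0, 0]], "newtons": 20}}

```text
time: 20.5
tool_pos: [0.5476, 0.2835, 0.0971]
tool_rot: [3.141, -0.0, -0.0]
contact_force: [-0.8, -1.8, 0.0]
opening: 0.0262
grip_force: 0.6
```

```bash
python3 - <<'E'
from h import *
s=robot.observe(); print(s['time'],s['tool_pos'],s['tool_rot'],s['contact_force'],s['torque'],s['opening'],s['grip_force'])
E
```

```text
20.5 [0.54755433 0.28346281 0.0970873 ] [ 3.14143450e+00 -4.80673606e-05 -1.74177953e-04] [-0.81634996 -1.75469326  0.01302235] [-0.17543439  0.00977541  0.01965648] 0.02622117921505562 0.6303584016859531
```

Request:
{"fn": "carry_out", "kwargs": {"commands": [[[0, 0, 0], 0, 0], [[0, 0, 0], 0, 0], [[0, 0, -0.005], 0, 0], [[0, 0, -0.02], 0, 0], [[0, 0, -0.03], 0, 0], [[0, 0, -0.03], 0, 0], [[0, 0, -0.03], 0, 0], [[0, 0, 0], 0, 0], [[0, 0, 0], 0, 0]]}}

```text
time: 21.62
tool_pos: [0.5469, 0.2833, 0.2107]
tool_rot: [3.141, 0.002, -0.0]
contact_force: [-0.4, -0.6, -1.9]
opening: 0.0254
grip_force: 20.0
```

```bash
python3 - <<'E'
from h import *
np.set_printoptions(precision=4,suppress=True)
s=robot.observe(); print(s['time'],s['tool_pos'],s['contact_force'],s['torque'],s['opening'],s['grip_force'])
t=s['tool_pos']
for c in ('wrist','scene','top'):
    p=cam(c)
    for n,z in dict(gauge_grip=t[2]+.001,gauge_tip=t[2]-.091,mark=.052).items():
        for r in robot.tip_of(p,n)[:3]: print(c,n,round(r['p'],2),np.round(r['at'],1),onz(p,r['at'],z))
E
```

```text
21.625 [0.5469 0.2833 0.2107] [-0.4117 -0.5828 -1.9249] [ 0.0598  0.0569 -0.0098] 0.02537980953108681 19.999573230743408
wrist gauge_grip 0.8 [320.  262.5] [0.5498 0.2824 0.2117]
wrist mark 0.79 [509.  180.6] [0.5573 0.0953 0.052 ]
scene gauge_grip 0.73 [457.4 148.8] [0.5468 0.2803 0.2117]
scene gauge_tip 0.66 [380.2 156.5] [0.4532 0.1517 0.1197]
scene gauge_tip 0.48 [449.5 176.3] [0.5474 0.2883 0.1197]
scene mark 0.87 [226.2 174.9] [ 0.3702 -0.219   0.052 ]
scene mark 0.79 [280.6 182.2] [ 0.4237 -0.0894  0.052 ]
scene mark 0.53 [365.4 207.7] [0.5452 0.0936 0.052 ]
top mark 0.81 [276.9 186.7] [0.5582 0.0942 0.052 ]
top mark 0.67 [390.3 272.5] [ 0.3357 -0.2166  0.052 ]
top mark 0.58 [341.8 243. ] [ 0.4106 -0.0855  0.052 ]
```

Request:
{"fn": "carry_out", "kwargs": {"commands": [[[0.0014, 0.0383, 0], 0, 0], [[0.0014, 0.0383, 0], 0, 0], [[0.0014, 0.0383, 0], 0, 0], [[0.0014, 0.0383, 0], 0, 0], [[0.0014, 0.0383, 0], 0, 0], [[0, 0, 0.025], 0, 0], [[0, 0, 0.02], 0, 0], [[0, 0, 0.01], 0, 0], [[0, 0, 0], 0, 0], [[0, 0, 0], 0, 0]]}}

```text
time: 23.48
tool_pos: [0.555, 0.0922, 0.1579]
tool_rot: [3.142, -0.002, 0.0]
contact_force: [-0.4, 0.3, -1.8]
opening: 0.0259
grip_force: 20.0
```

```bash
python3 - <<'E'
from h import *
np.set_printoptions(precision=4,suppress=True)
s=robot.observe(); t=s['tool_pos']; print(s['time'],t,s['contact_force'],s['torque'])
for c in ('scene','top'):
    p=cam(c)
    for n,z in dict(gauge_tip=t[2]-.0911,mark=.052,gauge_grip=t[2]+.001,narrow_center=.042).items():
        for r in robot.tip_of(p,n)[:3]:
            X=onz(p,r['at'],z)
            if abs(X[0]-.56)<.04 and abs(X[1]-.09)<.04: print(c,n,round(r['p'],2),np.round(r['at'],1),X)
    if c=='scene':
        print('proj tip',proj(p,[t[0],t[1],t[2]-.0911]),'mark',proj(p,[.5545,.092,.052]))
        g=cv2.cvtColor(p['pixels'],cv2.COLOR_RGB2GRAY); a=proj(p,[t[0],t[1],t[2]-.0911]).astype(int); print(a); print(g[a[1]-16:a[1]+16,a[0]-14:a[0]+15])
p=cam('wrist'); g=cv2.cvtColor(p['pixels'],cv2.COLOR_RGB2GRAY)
print('wrist col320',g[150:275:1,320]); 
for dz in (-.033,-.039): print(dz,proj(p,[t[0]+.021,t[1],t[2]+.001+dz+.001]))
E
```

```text
23.475 [0.555  0.0922 0.1579] [-0.3775  0.3036 -1.7559] [-0.0215 -0.012   0.0234]
scene mark 0.81 [365.4 212.7] [0.5591 0.0893 0.052 ]
scene gauge_grip 0.62 [371.2 181.8] [0.5533 0.0926 0.1589]
scene narrow_center 0.72 [363.2 219.5] [0.5702 0.0816 0.042 ]
proj tip [366.7184 207.4378] mark [365.9099 210.9422]
[366 207]
[[145 146 146 145 146 147 146 142 124  89  70  66  64  59  49  50  55  58
   58  59  58  58  57  56  58  69  80 109 138]
 [145 145 145 146 145 145 144 144 134 106  78  72  65  57  46  50  56  57
   59  58  59  58  56  55  62  74  80  99 128]
 [145 145 146 146 146 145 146 143 128  97  80  75  71  59  49  52  55  57
   60  59  59  58  56  53  62  75  79  94 123]
 [144 145 145 145 145 146 145 144 126  91  76  75  71  60  49  48  53  56
   57  58  57  56  53  52  67  77  82 104 132]
 [145 145 146 145 145 145 146 143 127  91  73  77  76  71  62  54  49  46
   47  48  46  46  52  63  72  77  82 106 134]
 [145 145 145 146 146 145 145 145 140 113  69  73  76  75  72  65  60  57
   59  59  59  57  62  71  78  79  80 113 140]
 [146 145 146 145 142 142 139 140 139 116  75  65  74 
[... 2967 characters left out ...]
39]
 [ 56  74  78  71  58  65  93 114 119 122 122 122 123 123 121 121 122 122
  122 122 121 122 122 118 108 107  97  60  34]]
wrist col320 [209 209 211 219 186  60  70 110 174 205 207 205 205 205 204 204 202 201
 200 199 197 195 195 193 193 186 146  83  61  67  68  69  70  80  91 100
 105 112 129 152 141  99 100  84  70  64  66 102 134 120  56  20  25  21
  55  82 105 136 133 128 126 126 127 127 127 126 126 127 130 112  70  71
  53  46  72  76  75  73  75  74  74  74  74  74  75  74  74  75  74  74
  75  74  74  74  74  74  74  74  75  75  74  75  74  74  75  74  74  74
  74  74  74  74  74  75  74  75  77  66  31  39  58  76  75  60  33]
-0.033 [317.9364 208.1808]
-0.039 [317.9523 205.2418]
```

Request:
{"fn": "carry_out", "kwargs": {"commands": [[[0, -0.025, 0], 0, 0], [[0, -0.025, 0], 0, 0], [[0, 0, 0], 0, 0], [[0, 0, 0], 0, 0], [[0, 0, 0], 0, 0]]}}

```text
time: 24.65
tool_pos: [0.5546, 0.1412, 0.1571]
tool_rot: [3.141, 0.0, -0.001]
contact_force: [-0.5, 0.7, -1.7]
opening: 0.0257
grip_force: 20.0
```

```bash
python3 - <<'E'
from h import *
np.set_printoptions(precision=4,suppress=True)
for k in range(2):
    s=robot.observe(); t=s['tool_pos']; print(s['time'],t,s['tool_rot'])
    p=cam('wrist')
    for r in robot.tip_of(p,'mark')[:2]: print(r['p'],r['at'],onz(p,r['at'],.052),dot(p,r['at'],.052,10))
    for r in robot.tip_of(p,'narrow_center')[:1]: print(r['p'],r['at'],onz(p,r['at'],.042))
E
```

```text
24.65 [0.5546 0.1412 0.1571] [ 3.1413  0.0001 -0.001 ]
0.9 [376.3, 205.0] [0.556  0.0932 0.052 ] (77.0, array([  5,   5,  15,  14, 152], dtype=int32), array([378.0329, 206.4737]), array([0.5547, 0.0917, 0.052 ]))
0.73 [152.0, 54.6] [0.6698 0.2616 0.052 ] (157.0, array([  1,   0,  18,  21, 310], dtype=int32), array([151.3677,  55.0161]), array([0.6695, 0.2621, 0.052 ]))
0.84 [535.2, 317.3] [ 0.4403 -0.0671  0.042 ]
24.8 [0.5546 0.1414 0.1571] [ 3.1414 -0.     -0.001 ]
0.98 [530.5, 334.7] [ 0.4286 -0.058   0.052 ] (52.0, array([  0,   7,  21,  14, 223], dtype=int32), array([529.87  , 339.9327]), array([ 0.4228, -0.0585,  0.052 ]))
0.87 [375.4, 205.4] [0.5556 0.0942 0.052 ] (79.0, array([  6,   5,  15,  14, 156], dtype=int32), array([378.3846, 206.4103]), array([0.5548, 0.0917, 0.052 ]))
0.86 [379.1, 183.0] [0.5724 0.0901 0.042 ]
```

Request:
{"fn": "carry_out", "kwargs": {"commands": [[[0, 0.0248, 0], 0, 0], [[0, 0.0248, 0], 0, 0], [[0, 0, 0.006], 0, 0], [[0, 0, 0.006], 0, 0], [[0, 0, 0], 0, 0], [[0, 0, 0], 0, 0]]}}

```text
time: 25.7
tool_pos: [0.5545, 0.093, 0.145]
tool_rot: [3.142, 0.0, 0.001]
contact_force: [1.0, -0.5, -1.9]
opening: 0.0257
grip_force: 20.0
```

```bash
python3 - <<'E'
from h import *
for i in range(3):
    s=robot.observe(); robot.read_camera('top'); print(s['time'],s['tool_pos'],s['contact_force'][2])
E
```

```text
25.7 [0.55450446 0.0930264  0.14504334] -1.8933271905159743
25.75 [0.55454989 0.09290964 0.1451534 ] -1.0494650859706154
25.8 [0.55460532 0.09282468 0.14522101] -2.0034186445702247
```

Request:
{"fn": "carry_out", "kwargs": {"commands": [[[0, 0, 0.002], 0, 0], [[0, 0, 0.002], 0, 0], [[0, 0, 0.0015], 0, 0], [[0, 0, 0], 0, 0], [[0, 0, 0], 0, 0], [[0, 0, 0], 0, 0]]}}

```text
time: 26.6
tool_pos: [0.5546, 0.0924, 0.1397]
tool_rot: [3.142, -0.0, -0.0]
contact_force: [0.2, -0.0, 0.6]
opening: 0.0255
grip_force: 20.0
```

```bash
python3 - <<'E'
from h import *
for i in range(6):
    s=robot.observe(); robot.read_camera('top'); print(s['time'],s['tool_pos'],s['contact_force'],s['torque'][1])
E
```

```text
26.6 [0.55458864 0.0923942  0.13970965] [ 0.15235374 -0.01593149  0.64985289] -0.042808797380662414
26.65 [0.55456859 0.09241332 0.13968274] [ 0.6732298  -0.19556094  0.37466709] -0.040769963579835936
26.7 [0.55457716 0.09240875 0.13968964] [ 0.66038684 -0.34262074 -0.39378423] -0.008031154601395009
26.75 [0.5545676  0.0924127  0.13965954] [ 0.64942668 -0.08421471  0.06827798] -0.14682439878239206
26.8 [0.55454324 0.09242757 0.13963577] [ 0.37794519  0.44451084 -0.29264076] -0.05705281674659781
26.85 [0.55454966 0.0923908  0.13961745] [ 1.24064589  0.60294652 -0.79484961] -0.019492809850477598
```

Request:
{"fn": "carry_out", "kwargs": {"commands": [[[0, 0.0003, 0.0014], 0, 0], [[0, 0, 0], 0, 0], [[0, 0, 0], 0, 0], [[0, 0, 0], 0, 0], [[0, 0, 0], 0, 0]]}}

```text
time: 27.52
tool_pos: [0.5545, 0.0921, 0.1382]
tool_rot: [3.142, -0.0, -0.0]
contact_force: [-0.1, 0.8, 0.7]
opening: 0.0258
grip_force: 20.0
```

```bash
python3 - <<'E'
from h import *
F=[]
for i in range(14):
    s=robot.observe(); robot.read_camera('top'); F.append(np.r_[s['tool_pos'],s['contact_force'],s['tool_rot']])
print(s['time'],np.round(np.mean(F,0),4),s['tool_pos'],s['grip_force'])
p=cam('scene'); g=cv2.cvtColor(p['pixels'],cv2.COLOR_RGB2GRAY); print(g[203:218,356:378])
for n,z in dict(narrow_center=.042,mark=.052,wide_center=.022,gauge_tip=.052).items():
    for r in robot.tip_of(p,n)[:4]:
        X=onz(p,r['at'],z)
        if abs(X[0]-.56)<.04 and abs(X[1]-.09)<.04: print(n,round(r['p'],2),np.round(r['at'],1),X)
E
```

```text
28.175 [ 5.5450e-01  9.2100e-02  1.3820e-01  2.0020e-01  9.9770e-01  2.0040e-01
  3.1415e+00 -0.0000e+00 -2.0000e-04] [0.55452794 0.09205682 0.1382014 ] 20.000663995742798
[[ 95  95  96  95  94  85  72  70  76  78  78  77  77  77  78  76  78  78
   79  79  77  84]
 [ 98  97  97  97  96  93  84  66  63  70  76  78  79  79  79  80  80  79
   75  70  74  88]
 [ 98  97  96  98  98  98  95  82  63  60  64  69  71  74  77  86  90  77
   74  80  88  92]
 [ 97  97  97  98 100 100  97  84  64  55  54  59  61  61  62  67  74  79
   86  94  95  94]
 [ 98  97  97  98  98  98  97  94  84  65  52  51  52  53  56  66  84  94
   96  97  97  96]
 [ 98  99  98  97  96  96  97  94  91  77  56  52  52  55  73  91  97  97
   98  98  99  98]
 [ 98  98  98  96  96  96  93  86  67  51  44  50  56  54  56  77  93  98
   98  98  98  97]
 [ 97  96  96  94  92  86  83  78  62  40  42  51  63  72  67  61  81  96
   98  98  97  98]
 [ 95  94  90  87  82  79  78  72  55  38  46  49  51  65  74  74  82  92
   98  98  98  98]
 [ 91  81  69  74  79  79  78  77  64  40  45  45  44  61  75  76  78  83
   93  98  99  98]
 [ 57  59  72  77  78  79  78  78  71  54  43  47  62  74  77  77  78  78
   85  93  97  97]
 [ 49  64  76  78  79  79  79  79  71  60  63  71  71  69  75  77  78  78
   80  84  90  96]
 [ 72  76  79  78  79  79  78  73  62  60  68  73  69  65  70  77  78  78
   78  79  85  94]
 [ 73  79  80  79  79  79  76  66  55  67  85  92  84  72  69  80  80  79
   79  78  83  89]
 [ 75  78  79  79  80  79  72  57  51  60  70  74  70  62  68  95 102  86
   82  77  74  68]]
narrow_center 0.56 [362.7 217.5] [0.56449826 0.08207284 0.042     ]
mark 0.57 [363.1 208.5] [0.54621421 0.08759202 0.052     ]
wide_center 0.47 [363.6 222.4] [0.56592767 0.08595866 0.022     ]
```

The force rose by about 1.95 N and the position gives about 4.9 mm of pin travel. The pin ends within the dot in the scene view.

```bash
python3 -c "
from cell import robot
print(robot.hand_in())"
```

```text
the job is handed in; nothing more can be done
None
```

I handed the job in: both rings are home on the post, wide then narrow with the dot up, and the gauge is held upright with its pin on the dot, about 4.9 mm in. The robot clock was about 28 s at hand-in; the call returned no verdict.

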